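Snap the cover onto the specimen carrier and keep it pressed

ROBOT

A 7-joint arm with a two-finger parallel gripper is mounted at the origin on the work surface. World frame = base frame: x ahead of the robot, y to its left, z up, the work surface at z = 0. Lengths are in m, angles in rad, forces in N, time in s.
With the tool pointing down it reaches from about 0.35 to 0.775 m from the base axis. Payload 3.1 kg.
Tool frame: the origin (TCP) lies at the very end of the fingers, on their centre line; the grasp point (between the pads) lies 19 mm behind it (env.grasp_offset is the distance from the TCP to the grasp point, in m); z points along the fingers, y is the line along which they close (so a half turn about z gives the same grasp; the last joint's range is limited). The gripper opens to 85 mm and grips with 20 to 120 N. Pads are 22 mm wide; open, the fingers measure 114 mm over their backs; the gripper's body (76 mm by 85 mm) begins 54 mm behind the grasp point. The pads swing forward as they close: fully open they stand 13 mm farther back than shut.
Start: joints at [1.282, 0.311, 0.014, 1.512, -0.004, 1.319, -0.027], TCP at [0.134, -0.533, 0.231] pointing down, gripper open.
Joint ranges: [-2.7, 2.7], [-0.3, 1.91], [-1.27, 1.3], [0.12, 2.57], [-1.44, 4.58], [0.2, 2.03], [-3.05, 3.05]. Speed limits (rad/s): [2.79, 2.79, 3.14, 3.14, 3.14, 3.14, 3.14].

INTERFACE

Orientations are given as [roll, pitch, yaw] about the fixed x, y, z axes, in that order (R = Rz(yaw) Ry(pitch) Rx(roll)).
In Python, from bench import status, capture, camera_info, order, spotter, env gives the robot as it stands.
- The arm moves only by the tool carry_out, never from a script. Its argument "increments" is one flat list of numbers, 6 for each row, row after row: the shift along the world's x, y, z in mm, then the turn, a rotation vector about the world's x, y, z in rad. In form: [dx, dy, dz, wx, wy, wz, dx, dy, dz, wx, wy, wz, ...]. A call has 1 to 8 rows; each row shifts and turns the commanded pose from where the row before left it; what a row does not reach is not made up. A row lasts 1/10 s, in which the tool goes at most 50 mm and 8.59 degrees, less where a joint would pass 70% of its speed; a pose out of reach is approached as far as the arm can. A call with a gripper value outside its range is refused whole. "gripper" is the finger opening in mm, from 0 to 85.4, set as the call begins (left out, the last holds). The fingers move at their own pace and stop on an object; "grip_force" is the grip in N (left out, the last holds). Time passes only in rows, so rows that do not move let the fingers close. It gives the time, the measured TCP pose, the force, the opening and the grip force at its end, in the units of the state.
- status.get_state(): the state, without advancing time (a new reading comes with each control period).
- capture(name): name is "side" or "top"; returns the picture (400x640x3 uint8, blue, green, red); there is no depth.
- camera_info(name): a dict with "mtx" (3x3 intrinsics, pixels), "dist" ([k1, k2, p1, p2, k3] as OpenCV has them; the pictures are not rectified), "pose" (4x4, takes a point from camera to world coordinates). Camera axes: x right, y down, z forward; pixel columns grow to the right and rows downward; lengths in m; the calibration is good to about 2 mm. A picture is of the moment at which its call begins. camera_info takes no time and is no camera call.
- order.job_done(): hands the job in; it is judged then, once.
Trained networks look in the newest picture that a camera, given by its name, has taken for a name from the list of things; names that differ only in an ending like _2 or _b are one class to them, and where a whole thing is asked for, a point or a joint stands for the part that bears it (a point fixed in the world has none). Each returns a list of dicts, best first, with "conf" (0 to 1); they miss things now and then, are a little off and sometimes report something else, mostly with a low value. They report only what shows in the picture. A call takes as long as a camera call.
- spotter.spot_in(camera, label): "extent" ([left, top, right, bottom] in pixels, round what is visible of it).
The state is a dict: "time_s": time; "q": joint angles; "joint_vel": joint speeds; "effort": joint torques, N m; "ee_pos": TCP position; "tcp_rot": TCP orientation; "wrist_force": force on the tool from outside, world axes, zero at the start; "wrist_torque": the same for the moment, N m; "opening": finger opening in m; "finger_force": force on a finger pad.
Only numpy, scipy, OpenCV 4.12 (cv2) and the standard library are available. Lean on these libraries where they do the work, as an engineer would, in place of code of your own. Each camera call takes 0.05 s, during which the arm holds its last target. There are 200 camera calls.

TASK

Close the specimen carrier: pick up the loose cover by its grip bar, lay it level in the carrier's mouth so that both ends lie on the two spring clips, then press it straight down until both clips snap over it and it lands on the rubber seal. Finish holding it there: the program ends with the fingers still pressing the snapped cover firmly down on the seal (about 8 N, clearly more than a light touch). Leave the bottle, the jar and the cardboard box on the bench undisturbed.

Things in the scene. Friction and masses are not known exactly. Their poses are not given: they have to be found in the camera images.
- cover: The loose cover, white plastic, 130 g: a flat plate 110 mm (its x) by 80 mm (its y), 4 mm thick, with an upright grip bar on top, 70 mm along x, 18 mm wide along y and 34 mm high (top of the bar 38 mm above the underside). Origin: centre of the plate's underside; z up. It starts lying flat on the bench, bar up. The same when turned half round.
- carrier: Grey open-topped tub with vials inside, 126 mm along its x by 100 mm along its y, bolted down by low feet at its ends (to x = +-86 mm). Origin: centre of its underside on the bench; z up. Side walls along x (inner faces at y = +-43.5 mm) rise to 87 mm, then flare outwards to 101 mm; they guide the cover, whose long side goes along the carrier's x. End walls 68 mm high. Vials below 57 mm.
- seal: The sprung black rubber seal frame inside the carrier, 108 by 78 mm. Origin: the same point as the carrier's origin when unloaded (the seal's top surface is 68.7 mm above it); it gives way downwards by 2.5 N per mm, at most 5 mm, then it is solid. A snapped cover that nobody presses loads it with only 1 to 4 N.
- reagent: Bystander: brown glass bottle with a black cap and a pale label, 56 mm diameter, 95 mm high, standing. Origin: centre of its underside.
- jar: Bystander: pale glass jar with a white lid, 60 mm diameter, 70 mm high, standing. Origin: centre of its underside.
- slides: Bystander: small cardboard box, 80 by 55 by 35 mm. Origin: centre of its underside.
- nose_a (a point): Centre of the round steel nose (16 mm diameter, 44 mm long along the carrier's y) of the spring clip at the carrier's +x end, 78 mm above the bench, 60.5 mm from the carrier's middle. The nose reaches 2.5 mm over the cover's end and slides outwards when the cover is pushed past it.
- nose_b (a point): Centre of the round steel nose (16 mm diameter, 44 mm long along the carrier's y) of the spring clip at the carrier's -x end, 78 mm above the bench, 60.5 mm from the carrier's middle. The nose reaches 2.5 mm over the cover's end and slides outwards when the cover is pushed past it.
- mouth (a point): Middle of the carrier's mouth, 84 mm above the bench: where the middle of a cover's underside rests when laid on the two noses. Pushing it past them takes roughly 8 to 15 N, peaking 2 to 6 mm further down; then the force drops suddenly, some 12 mm down the clips even pull the cover in, and it lands on the seal with its underside about 68 mm above the bench. Axes as the carrier's.

How it is judged:
By the outcome, as a careful person would: the job done as asked, in the order asked, and still so for the second after the job is handed in, while the arm keeps its last pose, push and grip.
It also fails if it takes over 54 s, if anything falls off the work surface, if the arm or the gripper's body presses on something with over 40 N, if the wrist force passes 120 N, or if a joint passes its speed limit or range.

## Working session

There is one attempt and no reset: what is moved stays moved. The work goes in short steps, Python scripts to look and compute and a tool call to move; the robot and the scene stay as the last step left them, time stands still between calls to the robot, and variables do not carry over. Pictures are saved under pics/ and viewed, at most 10 in all, crops included, and the job is handed in when it is done.

Besides the shell and the picture viewer there is one more tool, called as a command line: name --argument value ..., lists and objects as JSON in quotes. carry_out: Moves the arm, as the interface text tells. Its arguments: {"type":"object","properties":{"increments":{"type":"array","items":{"type":"number"}},"gripper":{"type":"number"},"grip_force":{"type":"number"}},"required":["increments"]}

```bash
mkdir -p pics; ls; python3 - <<'E'
from bench import *
import cv2,numpy as np
for c in ("top","side"):
    im=capture(c); cv2.imwrite(f"pics/{c}0.png",im)
    i=camera_info(c); print(c,np.round(i["mtx"],1).tolist(),i["dist"],np.round(i["pose"],3).tolist())
    for l in ("cover","carrier","seal","nose_a","reagent","jar","slides"):
        print(l,[(np.round(d["extent"]).tolist(),round(d["conf"],2)) for d in spotter.spot_in(c,l)][:3])
s=status.get_state();print(s)
E
```

```text
pics
top [[370.5, 0.0, 324.5], [0.0, 370.5, 200.7], [0.0, 0.0, 1.0]] [-0.04754031  0.          0.          0.          0.        ] [[0.017, -0.995, 0.096, 0.497], [-1.0, -0.017, 0.002, -0.006], [-0.0, -0.096, -0.995, 0.987], [0.0, 0.0, 0.0, 1.0]]
cover [([219.0, 211.0, 257.0, 254.0], 0.89)]
carrier [([356.0, 207.0, 417.0, 276.0], 0.8)]
seal [([366.0, 216.0, 406.0, 265.0], 0.76), ([218.0, 209.0, 257.0, 256.0], 0.66)]
nose_a [([364.0, 255.0, 388.0, 269.0], 0.52)]
reagent [([318.0, 133.0, 336.0, 161.0], 0.6)]
jar [([252.0, 128.0, 278.0, 157.0], 0.85)]
slides [([383.0, 119.0, 413.0, 157.0], 0.95)]
side [[421.9, 0.0, 311.0], [0.0, 421.9, 203.5], [0.0, 0.0, 1.0]] [-0.00449415  0.          0.          0.          0.        ] [[-0.954, -0.238, 0.181, 0.399], [-0.299, 0.748, -0.593, 0.591], [0.006, -0.62, -0.784, 0.888], [0.0, 0.0, 0.0, 1.0]]
cover [([287.0, 297.0, 335.0, 333.0], 0.79), ([242.0, 187.0, 264.0, 219.0], 0.72)]
carrier [([329.0, 146.0, 393.0, 215.0], 0.64)]
seal [([339.0, 161.0, 381.0, 193.0], 0.72)]
nose_a [([372.0, 178.0, 386.0, 205.0], 0.7)]
reagent [([240.0, 186.0, 264.0, 221
[... 168 characters left out ...]
1.28231748,  0.31083729,  0.0139852 ,  1.51151752, -0.00442612,
        1.31917581, -0.02719146]), 'joint_vel': array([ 9.68407755e-05,  2.40319953e-04,  2.94873269e-04,  7.18475701e-04,
        1.09850773e-03,  1.23629513e-03, -3.46603798e-04]), 'effort': array([ 2.19762069e-04, -3.79767966e+01,  1.46041671e-01, -2.30853063e+01,
        1.21679992e-02,  1.72137672e-03,  2.37324588e-05]), 'ee_pos': array([ 0.13440628, -0.53334203,  0.23133115]), 'tcp_rot': array([ 3.14150009e+00, -1.20369623e-05,  2.46870716e-01]), 'wrist_force': array([-0.31206601,  0.68200949, -0.051572  ]), 'wrist_torque': array([ 0.00097789, -0.03305269, -0.03305482]), 'finger_force': 0.0, 'opening': 0.08526517828932387}
```

```bash
python3 - <<'E'
import cv2,numpy as np
a=cv2.imread("pics/top0.png");b=cv2.imread("pics/side0.png")
A=cv2.resize(a[190:290,205:435],None,fx=3.4,fy=3.4,interpolation=cv2.INTER_CUBIC)[:, :782]
B=cv2.resize(b[135:340,275:400],None,fx=2.9,fy=2.9,interpolation=cv2.INTER_CUBIC)
cv2.imwrite("pics/A.png",A);cv2.imwrite("pics/B.png",B)
E
```

```text
(no output)
```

View pics/A.png

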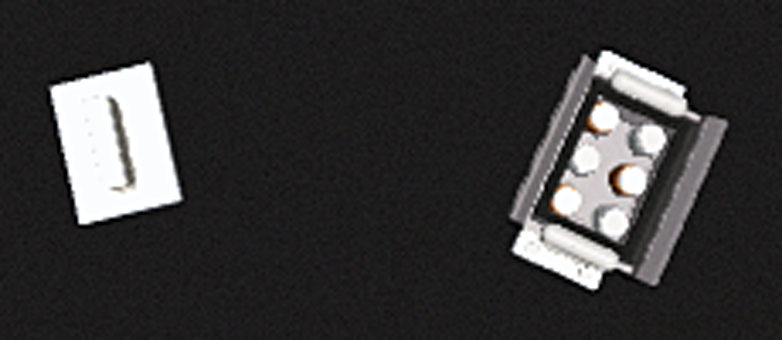

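View pics/B.png

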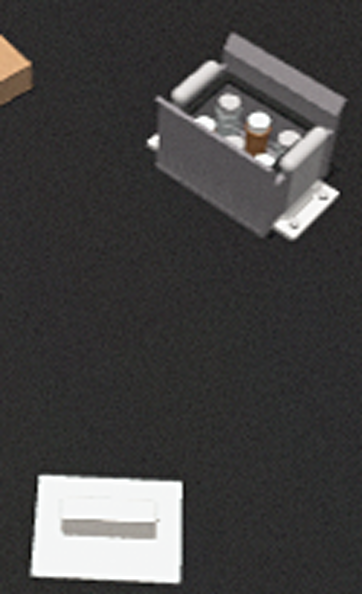

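View pics/top0.png

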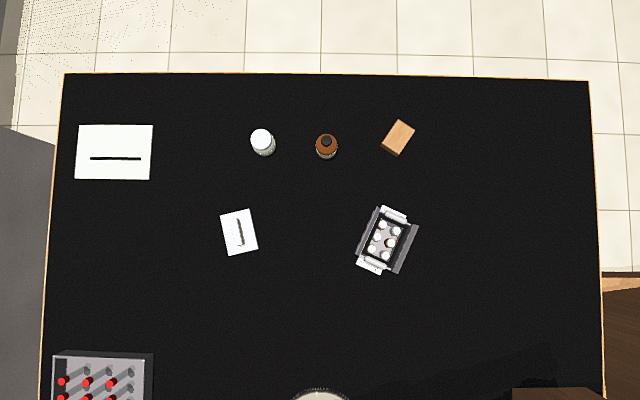

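The crops show the cover with plate corners at about (50,87), (150,63), (182,200), (80,224) in crop A. The carrier is to the right, with its two pale noses at (613,75)-(685,107) and (545,230)-(612,262). The side view shows the same noses at (180,95)-(212,68) and (287,160)-(322,133) in crop B.

```bash
cat > h.py <<'E'
import cv2,numpy as np
from bench import *
def ray(c,uv):
    i=camera_info(c);P=np.array(i["pose"])
    n=cv2.undistortPoints(np.float64(uv).reshape(-1,1,2),np.array(i["mtx"]),np.array(i["dist"]))[:,0]
    return P[:3,3],np.c_[n,np.ones(len(n))]@P[:3,:3].T
def onplane(c,uv,z):
    o,d=ray(c,uv); return o+d*((z-o[2])/d[:,2])[:,None]
def proj(c,X):
    i=camera_info(c);P=np.linalg.inv(np.array(i["pose"]))
    return cv2.projectPoints(np.float64(X).reshape(-1,1,3),cv2.Rodrigues(P[:3,:3])[0],P[:3,3],np.array(i["mtx"]),np.array(i["dist"]))[0][:,0]
E
python3 - <<'E'
from h import *
from scipy.optimize import least_squares
for c,box in (("top",(205,200,270,265)),("side",(275,285,345,345))):
    im=cv2.imread(f"pics/{c}0.png").min(2); m=np.zeros_like(im); x0,y0,x1,y1=box
    m[y0:y1,x0:x1]=im[y0:y1,x0:x1]>100
    ct=max(cv2.findContours(m,0,2)[0],key=cv2.contourArea)[:,0]
    W=onplane(c,ct,.004)[:,:2]
    r=cv2.minAreaRect(np.float32(W*1000)); print(c,r, "pix mean",ct.mean(0))
    B=cv2.boxPoints(r);print(np.round(B,1).tolist())
A=np.array([[613,75],[685,107],[545,230],[612,262]])/3.4+[205,190]
Bq=np.array([[180,95],[212,68],[287,160],[322,133]])/2.9+[275,135]
for c,p in(("top",A),("side",Bq)):
    w=onplane(c,p,.084);print(c,np.round(w[:,:2]*1000,1).tolist())
    a=w[:2].mean(0);b=w[2:].mean(0)
    print("mid",(a+b)[:2]/2*1000,"dist",np.linalg.norm(a-b)*1000,"ang",np.degrees(np.arctan2(*(a-b)[1::-1])), "len",np.linalg.norm(w[0]-w[1])*1000)
for c in("top","side"): 
  for l,n,z in (("reagent","",.095),("jar","",.07),("slides","",.035)): 
    d=spotter.spot_in(c,l)[0]["extent"];print(l,np.round(onplane(c,[((d[0]+d[2])/2,(d[1]+d[3])/2)],z/2)[0]*1000))
E
```

```text
top ((504.8089904785156, 223.0900421142578), (111.66380310058594, 82.42916107177734), 14.666340827941895) pix mean [239.26153846 232.09230769]
[[440.3999938964844, 248.8000030517578], [461.20001220703125, 169.10000610351562], [569.2999877929688, 197.39999389648438], [548.4000244140625, 277.1000061035156]]
side ((506.44000244140625, 224.79855346679688), (112.07125854492188, 82.2283935546875), 14.716742515563965) pix mean [305.78947368 318.57894737]
[[441.79998779296875, 250.3000030517578], [462.70001220703125, 170.8000030517578], [571.0999755859375, 199.3000030517578], [550.2000122070312, 278.79998779296875]]
top [[558.1, -153.0], [535.9, -204.9], [446.9, -104.9], [425.1, -152.7]]
mid [ 491.5145145 -153.8777051] dist 121.826996266051 ang -24.327750834937742 len 56.41909745755612
side [[555.0, -151.0], [535.9, -192.5], [447.2, -105.2], [424.5, -144.9]]
mid [ 490.63075194 -148.39132691] dist 119.14509725659474 ang -23.10215923928145 len 45.70400275251013
reagent [726.  -9.  47.]
jar [739. 156.  35.]
slides [ 761. -199.   17.]
reagent [736.   0.  47.]
jar [735. 162.  35.]
slides [ 770. -195.   17.]
```

carry_out --increments '[30, 32, 0, 0, 0, 0, 30, 32, 0, 0, 0, 0, 30, 32, 0, 0, 0, 0, 30, 32, 0, 0, 0, 0, 30, 32, 0, 0, 0, 0, 30, 32, 0, 0, 0, 0, 30, 32, 0, 0, 0, 0, 30, 32, 0, 0, 0, 0]' --gripper 85

```text
time_s: 1.9
ee_pos: [0.3754, -0.276, 0.2316]
tcp_rot: [3.141, -0.0, 0.247]
wrist_force: [0.5, -0.9, -0.2]
opening: 0.0852
finger_force: 0.0
```

carry_out --increments '[30, 32, 0, 0, 0, 0, 30, 32, 0, 0, 0, 0, 30, 32, 0, 0, 0, 0, 15, 45, 0, 0, 0, 0, 5, 45, 0, 0, 0, 0, 2, 45, 0, 0, 0, 0, 2, 45, 0, 0, 0, 0, 2, 45, 0, 0, 0, 0]'

```text
time_s: 2.7
ee_pos: [0.4904, 0.0453, 0.2315]
tcp_rot: [3.141, -0.001, 0.246]
wrist_force: [0.8, -0.8, 0.1]
opening: 0.0855
finger_force: 0.0
```

carry_out --increments '[2, 45, 0, 0, 0, 0, 2, 45, 0, 0, 0, 0, 2, 45, -20, 0, 0, 0, 0, 30, -20, 0, 0, 0, 0, 0, 0, 0, 0, 0, 0, 0, 0, 0, 0, 0]'

```text
time_s: 3.3
ee_pos: [0.496, 0.2088, 0.1908]
tcp_rot: [3.141, 0.001, 0.249]
wrist_force: [-0.1, -0.1, 0.2]
opening: 0.085
finger_force: 0.0
```

carry_out --increments '[9.5, 15, -20, 0, 0, 0.008, 0, 0, -40, 0, 0, 0, 0, 0, -40, 0, 0, 0, 0, 0, -40, 0, 0, 0, 0, 0, -25, 0, 0, 0, 0, 0, -10, 0, 0, 0, 0, 0, -7, 0, 0, 0, 0, 0, 0, 0, 0, 0]'

```text
time_s: 4.1
ee_pos: [0.5069, 0.223, 0.0099]
tcp_rot: [3.141, -0.001, 0.253]
wrist_force: [0.3, 1.1, 0.2]
opening: 0.085
finger_force: 0.0
```

carry_out --increments '[0, 0, 0, 0, 0, 0, 0, 0, 0, 0, 0, 0, 0, 0, 0, 0, 0, 0, 0, 0, 0, 0, 0, 0, 0, 0, 0, 0, 0, 0, 0, 0, 0, 0, 0, 0]' --gripper 10 --grip_force 70

```text
time_s: 4.7
ee_pos: [0.5064, 0.224, 0.0099]
tcp_rot: [-3.141, -0.001, 0.255]
wrist_force: [-0.2, -0.5, 3.3]
opening: 0.0168
finger_force: 70.0
```

carry_out --increments '[0, 0, 5, 0, 0, 0, 0, 0, 20, 0, 0, 0, 0, 0, 40, 0, 0, 0, 0, 0, 45, 0, 0, 0, 0, 0, 45, 0, 0, 0, 0, 0, 20, 0, 0, 0, 0, 0, 0, 0, 0, 0]'

```text
time_s: 5.4
ee_pos: [0.5079, 0.2251, 0.1882]
tcp_rot: [-3.14, -0.008, 0.255]
wrist_force: [0.3, 0.5, -1.4]
opening: 0.0168
finger_force: 69.5
```

```bash
python3 - <<'E'
from h import *
s=status.get_state();print(s["ee_pos"],s["tcp_rot"],s["wrist_force"],s["opening"])
a=capture("top");b=capture("side")
cv2.imwrite("pics/top1.png",a);cv2.imwrite("pics/side1.png",b)
A=cv2.resize(a[195:285,345:425],None,fx=6,fy=6,interpolation=cv2.INTER_CUBIC)
B=cv2.resize(b[140:225,322:402],None,fx=6,fy=6,interpolation=cv2.INTER_CUBIC)
h=min(len(A),len(B));cv2.imwrite("pics/C.png",np.hstack([A[:h,:400+80],B[:h]])[:,:960])
C=np.hstack([A[:h],B[:h]]);C=cv2.resize(C,None,fx=.83,fy=.83,interpolation=cv2.INTER_AREA);print(C.shape);cv2.imwrite("pics/C.png",C)
D=cv2.resize(b[150:400,200:420],None,fx=2.2,fy=2.2);cv2.imwrite("pics/D.png",D)
E
```

```text
[0.50786259 0.22514794 0.18823936] [-3.14039189 -0.0078207   0.25499134] [ 0.30394944  0.52719705 -1.41979421] 0.01682054464241033
(423, 797, 3)
```

View pics/C.png

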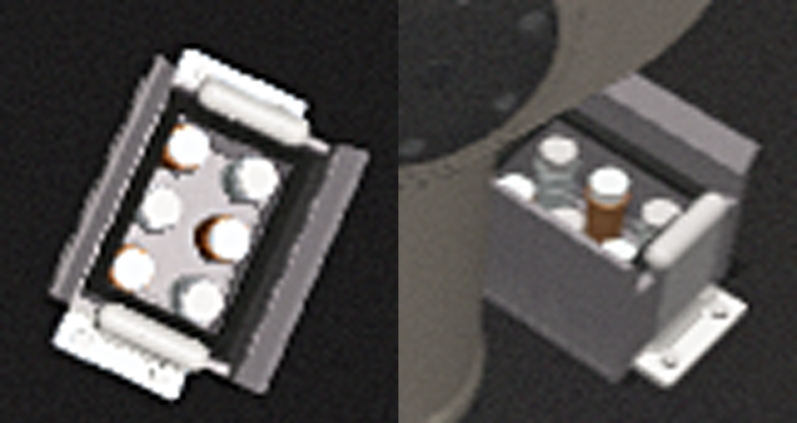

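View pics/D.png

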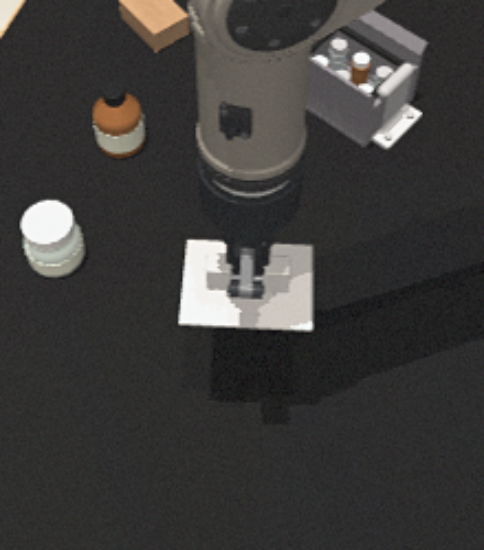

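The cover is held level. In C's top view the noses lie at (203,90)-(305,138) and (105,315)-(205,360), and the flare corners at (157,55), (52,292), (368,153), (268,393). The arm hides the side view of nose_a.

```bash
python3 - <<'E'
from h import *
def T(p): return np.array(p)/4.98+[345,195]
def mm(p,z): return onplane("top",T(p),z)[:,:2]*1000
n=mm([[203,90],[305,138],[105,315],[205,360]],.084)
f=mm([[157,55],[52,292],[368,153],[268,393]],.101)
ft=mm([[183,48],[308,103],[53,342],[178,400]],.005)
for n_,v in(("nose",n),("flare",f),("foot",ft)): print(n_,v.round(1).tolist(),"ctr",v.mean(0).round(1))
dg=lambda v:np.degrees(np.arctan2(v[1],v[0]))
print("yaw nose",dg(n[:2].mean(0)-n[2:].mean(0)),"nose axis",dg(n[0]-n[1])-90,dg(n[2]-n[3])-90,"flare",dg(f[0]-f[1]),dg(f[2]-f[3]),"foot",dg(ft[:2].mean(0)-ft[2:].mean(0)),dg(ft[0]-ft[1])-90)
for v in (f,ft): print(np.linalg.norm(v[0]-v[1]),np.linalg.norm(v[0]-v[2]))
th=np.radians(-23.6);R=np.array([[np.cos(th),np.sin(th)],[-np.sin(th),np.cos(th)]])
for v in(n,f,ft): print((v@R.T).round(1).tolist(),(v@R.T).mean(0).round(1))
# seal dark frame top-view check via side flare
E
```

```text
nose [[555.6, -154.2], [532.9, -204.3], [445.5, -106.8], [424.6, -155.5]] ctr [ 489.7 -155.2]
flare [[571.1, -129.1], [457.0, -79.5], [525.5, -231.0], [410.8, -182.8]] ctr [ 491.1 -155.6]
foot [[583.1, -156.4], [554.7, -223.4], [426.5, -88.3], [397.2, -154.5]] ctr [ 490.4 -155.7]
yaw nose -23.771691675054203 nose axis -24.3945319325494 -23.25250639079752 flare -23.48703335810133 -22.82781755781952 foot -23.565500135017178 -22.951349400380366
124.43368407364277 111.62015072531013
72.72577045977044 170.78931944682785
[[570.9, 81.2], [570.1, 26.1], [451.0, 80.5], [451.3, 27.5]] [510.8  53.8]
[[575.0, 110.3], [450.6, 110.0], [574.0, -1.3], [449.6, -3.0]] [512.3  54. ]
[[597.0, 90.1], [597.8, 17.4], [426.2, 89.8], [425.8, 17.5]] [511.7  53.7]
```

carry_out --increments '[-2, -22, 0, 0, 0, -0.035, -2, -42, 0, 0, 0, -0.07, -2, -42, 0, 0, 0, -0.07, -2, -42, 0, 0, 0, -0.07, -2, -42, 0, 0, 0, -0.07, -2, -42, 0, 0, 0, -0.07, -2, -42, 0, 0, 0, -0.07, -1, -42, 0, 0, 0, -0.07]'

```text
time_s: 6.3
ee_pos: [0.4885, -0.0939, 0.1818]
tcp_rot: [3.141, 0.005, -0.273]
wrist_force: [1.0, 0.1, -2.1]
opening: 0.0168
finger_force: 69.4
```

carry_out --increments '[0, -42, 0, 0, 0, -0.07, 0, -21, -10, 0, 0, -0.07, 0, 0, -15, 0, 0, 0, 0, 0, -10, 0, 0, 0, 0, 0, 0, 0, 0, 0, 0, 0, 0, 0, 0, 0]'

```text
time_s: 6.9
ee_pos: [0.4906, -0.1537, 0.1485]
tcp_rot: [-3.141, 0.002, -0.408]
wrist_force: [0.4, 0.7, -0.8]
opening: 0.0168
finger_force: 69.4
```

```bash
python3 - <<'E'
from h import *
s=status.get_state();print(s["time_s"],s["ee_pos"],s["tcp_rot"],s["wrist_force"])
a=capture("top");b=capture("side")
cv2.imwrite("pics/top2.png",a);cv2.imwrite("pics/side2.png",b)
A=cv2.resize(a[190:290,340:435],None,fx=5,fy=5,interpolation=cv2.INTER_CUBIC)
B=cv2.resize(b[110:230,310:420],None,fx=4.2,fy=4.2,interpolation=cv2.INTER_CUBIC)
C=np.zeros((504,800,3),np.uint8);C[:500,:400]=A[:,:400];C=np.hstack([A[:,:],B[:500]]);C=cv2.resize(C,None,fx=.84,fy=.84,interpolation=cv2.INTER_AREA);print(C.shape);cv2.imwrite("pics/E.png",C)
E
```

```text
6.9 [ 0.49062592 -0.15369465  0.14851456] [-3.14107866e+00  2.03411049e-03 -4.07764560e-01] [ 0.4492577   0.67532724 -0.84915321]
(420, 787, 3)
```

View pics/E.png

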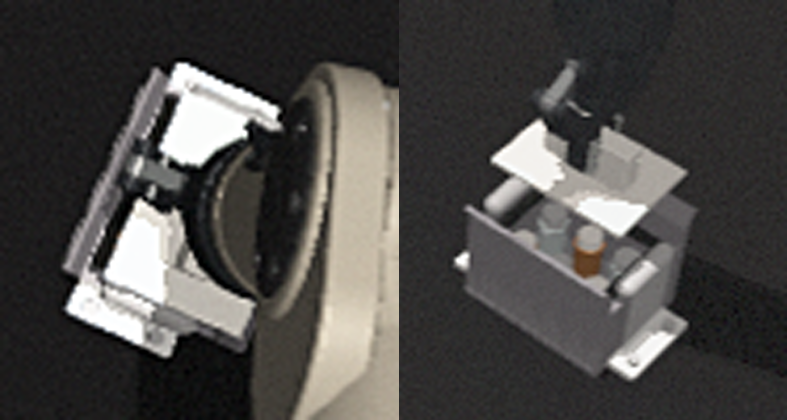

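Side panel of E: the held cover is level above the mouth, with corners near (490,158), (545,123), (687,172), (630,234). I'll overlay the models to check the alignment.

```bash
python3 - <<'E'
from h import *
def tr(P,x,y,a):
    P=np.float64(P);c,s=np.cos(a),np.sin(a)
    return np.c_[x+c*P[:,0]-s*P[:,1],y+s*P[:,0]+c*P[:,1],P[:,2]]/1000
car=lambda L:tr(L,490.5,-155.5,np.radians(-23.5))
flare=[[[ -62,s*56,101],[62,s*56,101]] for s in(1,-1)]
foot=[[[s*86,-36,5],[s*86,36,5]] for s in(1,-1)]
nose=[[[s*60.5,-22,86],[s*60.5,22,86]] for s in(1,-1)]
f=4
def panel(c,file,box,segs):
    x0,y0,x1,y1=box;im=cv2.resize(cv2.imread(file)[y0:y1,x0:x1],None,fx=f,fy=f,interpolation=cv2.INTER_CUBIC)
    for P,col in segs:
        p=((proj(c,P)-[x0,y0]+.5)*f*16).astype(int); cv2.line(im,tuple(map(int,p[0])),tuple(map(int,p[1])),col,1,cv2.LINE_AA,4)
    return im
cs=[(car(l),k) for L,k in((flare,(0,255,255)),(foot,(0,255,0)),(nose,(0,0,255))) for l in L]
q=[[-55,-40],[55,-40],[55,40],[-55,40]]
z=142.6
cov=[(tr([q[i]+[z],q[(i+1)%4]+[z]],490.6,-153.7,-.408),(255,0,255)) for i in range(4)]
a=panel("side","pics/side0.png",(325,125,400,225),cs)
b=panel("side","pics/side2.png",(322,125,412,225),cov+cs)
cv2.imwrite("pics/F.png",np.hstack([a,b]))
E
```

```text
(no output)
```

View pics/F.png

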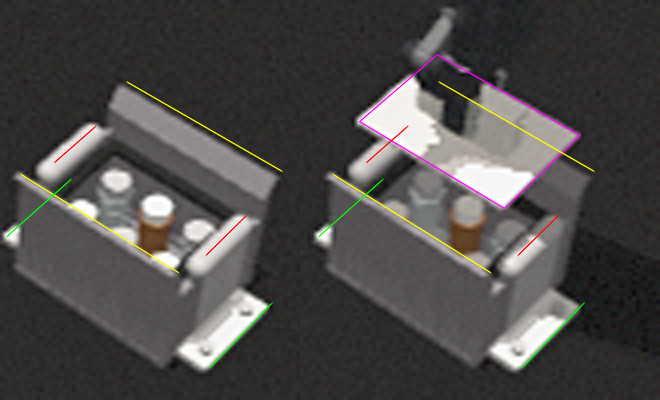

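The magenta outline from the TCP pose matches the cover within a pixel. The carrier overlay is about 1 px off in the side view, with the far flare at (118,85)-(278,178) and the foot at (205,372)-(268,305). I'll fit jointly.

```bash
python3 - <<'E'
from h import *
from scipy.optimize import least_squares
S=np.array([[118,85],[278,178],[18,173],[268,305],[205,372]])/4+[324.5,124.5]
T=np.array([[157,55],[52,292],[368,153],[268,393],[183,48],[308,103],[53,342],[178,400]])/4.98+[344.5,194.5]
# model idx: near flare is +y side (toward side cam); x+ is top in top cam
def M(p,which):
    x,y,a,w,l,fy=p;c,s=np.cos(a),np.sin(a)
    F=lambda sx,sy:(sx*l,sy*w,101); G=lambda sx,sy:(sx*86,sy*fy,5)
    L={"S":[F(1,-1),F(-1,-1),F(1,1),G(-1,-1),G(-1,1)],
       "T":[F(1,1),F(-1,1),F(1,-1),F(-1,-1),G(1,1),G(1,-1),G(-1,1),G(-1,-1)]}[which]
    P=np.float64(L);return np.c_[x+c*P[:,0]-s*P[:,1],y+s*P[:,0]+c*P[:,1],P[:,2]]/1000
b=np.array([1.6,.9,0])/1000
rS=lambda p:(proj("side",M(p,"S"))-S).ravel()
rT=lambda p:(proj("top",M(p,"T")-b)-T).ravel()
p0=[491,-154,-.41,56,62.5,36]
for n,f in(("S",lambda p:np.r_[rS(p),(p[3]-55.5)/2,(p[4]-62.5)/1,(p[5]-36)/1]),("T",rT),("both",lambda p:np.r_[rS(p),rT(p)])):
    r=least_squares(f,p0);print(n,r.x.round(3),"res",np.abs(r.fun).max().round(2))
    if n!="T":print(rS(r.x).round(1))
E
```

```text
S [ 4.92389e+02 -1.51988e+02 -4.13000e-01  5.42160e+01  6.28030e+01
  3.61150e+01] res 0.64
[ 0.6  0.  -0.2 -0.4 -0.3  0.4 -0.   0.2  0.  -0.2]
T [ 4.93596e+02 -1.53484e+02 -4.11000e-01  5.61810e+01  6.22190e+01
  3.62580e+01] res 0.38
both [ 4.93215e+02 -1.53100e+02 -4.13000e-01  5.52730e+01  6.25750e+01
  3.63810e+01] res 1.06
[ 0.7 -0.5 -0.3 -1.1 -0.7  0.3 -0.2 -0.2 -0.3 -0.6]
```

carry_out --increments '[2.4, 0.7, -10, 0, 0, -0.004, 0, 0, -15, 0, 0, 0, 0, 0, -12, 0, 0, 0, 0, 0, -6, 0, 0, 0, 0, 0, -3, 0, 0, 0, 0, 0, 0, 0, 0, 0, 0, 0, 0, 0, 0, 0]'

```text
time_s: 7.7
ee_pos: [0.4937, -0.1548, 0.1037]
tcp_rot: [-3.141, -0.001, -0.414]
wrist_force: [-0.8, 0.2, -1.4]
opening: 0.017
finger_force: 69.5
```

```bash
python3 - <<'E'
from h import *
s=status.get_state();print(s["time_s"],s["ee_pos"],s["tcp_rot"],s["wrist_force"],s["wrist_torque"])
b=capture("side");a=capture("top");cv2.imwrite("pics/side3.png",b)
B=cv2.resize(b[130:225,320:400],None,fx=5,fy=5,interpolation=cv2.INTER_CUBIC)
A=cv2.resize(a[195:290,345:425],None,fx=5,fy=5,interpolation=cv2.INTER_CUBIC)
cv2.imwrite("pics/G.png",np.hstack([B,A]))
E
```

```text
7.7 [ 0.49374487 -0.15477772  0.10373509] [-3.14149161e+00 -9.68954041e-04 -4.14197855e-01] [-0.79353957  0.20219427 -1.4028544 ] [ 0.02586205 -0.04047041 -0.01162552]
```

View pics/G.png

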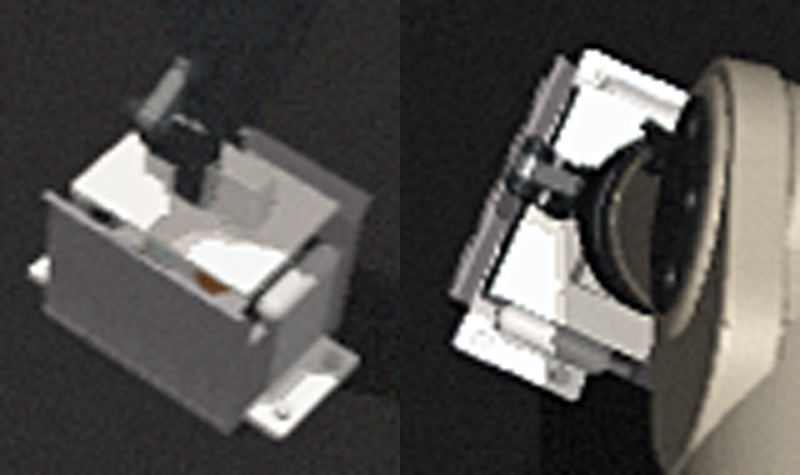

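The cover sits inside the flares, over both noses. There is a slightly larger gap at the near wall, which fits the measured y being 1.8 mm low. I'll correct that and descend gently.

carry_out --increments '[-0.5, 1.5, -3, 0, 0, 0, 0, 0, -3, 0, 0, 0, 0, 0, -2, 0, 0, 0, 0, 0, -1, 0, 0, 0, 0, 0, -1, 0, 0, 0, 0, 0, 0, 0, 0, 0]'

```text
time_s: 8.4
ee_pos: [0.4926, -0.1531, 0.0935]
tcp_rot: [3.141, 0.0, -0.414]
wrist_force: [-2.0, -0.4, 0.4]
opening: 0.0169
finger_force: 69.9
```

carry_out --increments '[0, 0, -0.5, 0, 0, 0, 0, 0, -0.5, 0, 0, 0, 0, 0, 0, 0, 0, 0, 0, 0, 0, 0, 0, 0]'

```text
time_s: 8.8
ee_pos: [0.493, -0.1532, 0.0929]
tcp_rot: [3.141, -0.001, -0.414]
wrist_force: [-2.7, 1.1, 5.4]
opening: 0.0171
finger_force: 70.3
```

```bash
python3 -c "
from h import *
s=status.get_state();print(s['time_s'],s['ee_pos'],s['tcp_rot'],s['wrist_force'],s['wrist_torque'])"
```

```text
8.8 [ 0.49296089 -0.15321964  0.09287041] [ 3.14146954e+00 -5.65799609e-04 -4.14160811e-01] [-2.71433984  1.06574584  5.40234849] [ 0.05124034  0.40837205 -0.01637911]
```

Contact is at the expected height, with a side push toward carrier -x, meaning more load on nose_a. I'll shift about 1 mm that way and check.

carry_out --increments '[-0.5, 0.2, 0.5, 0, 0, 0, -0.5, 0.2, 0, 0, 0, 0, 0, 0, -0.5, 0, 0, 0, 0, 0, -0.5, 0, 0, 0, 0, 0, 0, 0, 0, 0, 0, 0, 0, 0, 0, 0]'

```text
time_s: 9.4
ee_pos: [0.4929, -0.1531, 0.0928]
tcp_rot: [-3.141, -0.003, -0.414]
wrist_force: [-1.6, 0.2, 6.7]
opening: 0.0167
finger_force: 70.5
```

```bash
python3 -c "
from h import *
s=status.get_state();print(s['time_s'],s['ee_pos'],s['tcp_rot'],s['wrist_force'],s['wrist_torque'])"
```

```text
9.4 [ 0.49287603 -0.15314425  0.09276082] [-3.14147180e+00 -2.57669105e-03 -4.14266986e-01] [-1.57718325  0.20068826  6.71129121] [-0.04410719  0.18283524 -0.00034244]
```

carry_out --increments '[-0.6, 0.2, -1, 0, 0, 0, 0, 0, -1, 0, 0, 0, 0, 0, 0, 0, 0, 0, 0, 0, 0, 0, 0, 0]'

```text
time_s: 9.8
ee_pos: [0.4929, -0.153, 0.0914]
tcp_rot: [-3.141, -0.004, -0.414]
wrist_force: [-1.2, 0.5, 9.0]
opening: 0.0167
finger_force: 70.9
```

carry_out --increments '[0, 0, -1, 0, 0, 0, 0, 0, -1, 0, 0, 0, 0, 0, 0, 0, 0, 0]'

```text
time_s: 10.1
ee_pos: [0.4927, -0.1528, 0.089]
tcp_rot: [-3.141, -0.003, -0.414]
wrist_force: [-1.4, 1.2, 7.7]
opening: 0.0165
finger_force: 70.8
```

```bash
python3 -c "
from h import *
s=status.get_state();print(s['time_s'],s['ee_pos'],s['tcp_rot'],s['wrist_force'],s['wrist_torque'])"
```

```text
10.1 [ 0.49267879 -0.15283592  0.08902372] [-3.14100339 -0.00330063 -0.41447753] [-1.37143237  1.19621251  7.67437097] [ 0.08550091  0.15413109 -0.12256854]
```

carry_out --increments '[0, 0, -2, 0, 0, 0, 0, 0, -2, 0, 0, 0, 0, 0, -2, 0, 0, 0, 0, 0, 0, 0, 0, 0]'

```text
time_s: 10.5
ee_pos: [0.4918, -0.1527, 0.0809]
tcp_rot: [-3.141, -0.001, -0.414]
wrist_force: [3.4, -1.2, -4.6]
opening: 0.0167
finger_force: 69.2
```

carry_out --increments '[0, 0, -2, 0, 0, 0, 0, 0, -2, 0, 0, 0, 0, 0, -2, 0, 0, 0, 0, 0, 0, 0, 0, 0]'

```text
time_s: 10.9
ee_pos: [0.4913, -0.1527, 0.0763]
tcp_rot: [3.141, -0.0, -0.414]
wrist_force: [-0.4, -1.0, 3.7]
opening: 0.0172
finger_force: 70.3
```

Snapped and on the seal; now to bring the press up to about 8 N.

carry_out --increments '[0, 0, -1, 0, 0, 0, 0, 0, -0.8, 0, 0, 0, 0, 0, 0, 0, 0, 0, 0, 0, 0, 0, 0, 0]'

```text
time_s: 11.3
ee_pos: [0.4913, -0.1527, 0.075]
tcp_rot: [3.141, -0.001, -0.414]
wrist_force: [-0.5, -1.0, 7.2]
opening: 0.017
finger_force: 70.6
```

```bash
python3 - <<'E'
from h import *
b=capture("side");a=capture("top")
s=status.get_state();print(s['time_s'],s['ee_pos'],s['tcp_rot'],s['wrist_force'],s['wrist_torque'])
B=cv2.resize(b[130:225,320:400],None,fx=5,fy=5,interpolation=cv2.INTER_CUBIC)
A=cv2.resize(a[195:290,345:425],None,fx=5,fy=5,interpolation=cv2.INTER_CUBIC)
cv2.imwrite("pics/H.png",np.hstack([B,A]))
E
```

```text
11.4 [ 0.49134108 -0.15273102  0.07506189] [ 3.14116541e+00 -7.07190983e-04 -4.14112002e-01] [ 0.45184498 -1.19258965  7.36243603] [-0.10063951  0.04463637  0.06897861]
```

View pics/H.png

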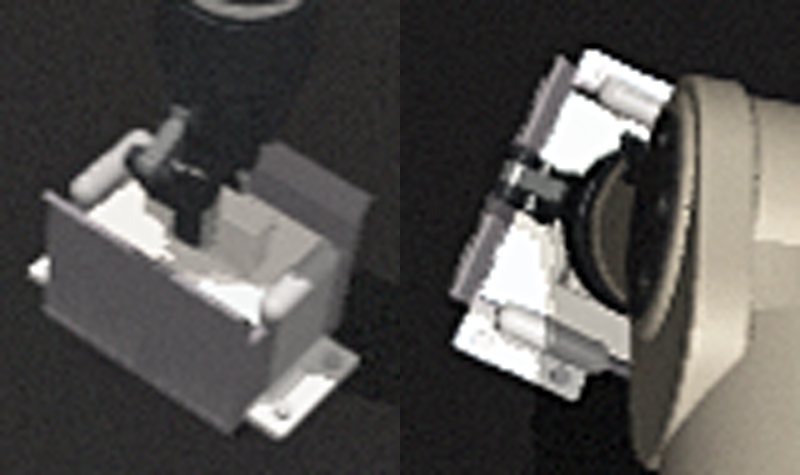

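Both noses lie over the cover's ends: side view at (110,160) and (290,295), and top view at both ends. The cover is down level in the mouth. A small final nudge follows.

carry_out --increments '[0, 0, -0.5, 0, 0, 0, 0, 0, 0, 0, 0, 0, 0, 0, 0, 0, 0, 0, 0, 0, 0, 0, 0, 0, 0, 0, 0, 0, 0, 0]'

```text
time_s: 11.9
ee_pos: [0.4913, -0.1527, 0.0747]
tcp_rot: [3.141, -0.001, -0.414]
wrist_force: [-0.7, 0.6, 8.5]
opening: 0.0167
finger_force: 70.7
```

```bash
python3 - <<'E'
from bench import *
s=status.get_state();print(s['ee_pos'],s['wrist_force'])
if 6.5<s['wrist_force'][2]<11: print(order.job_done())
E
```

```text
[ 0.4913373  -0.15273821  0.07471282] [-0.65620507  0.59386519  8.45423075]
the job is handed in; nothing more can be done
None
```

The job is handed in: the cover is snapped under both clips and on the seal, with the fingers still pressing it down at about 8.5 N; the arm kept well away from the bottle, jar and box, though I took no final picture of them.

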